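# Lock the espresso machine's new water filter into its bayonet mount

## Task

The new water filter with the orange handle has only been dropped into its mount on the coffee bar: press it down against the spring, turn it a quarter turn clockwise (seen from above) and let it click home, then let go and leave it locked. The filter with the blue handle is for the ice maker and must stay as it is, and do not disturb the white cup.

Things in the scene. Friction and masses are not known exactly. Their poses are not given: they have to be found in the camera images.
- cartridge: White filter, 0.22 kg, orange bar handle on top: 64 long (its x), 24 wide (y), 34 high, 61 to 95 mm above the origin (centre of its underside, hidden in the mount; z up). Flange 72 diameter just under the handle. Lugs at +x and -x. Starts loose, x along the mount's x, origin 44 mm above the mount's. Press 10 to 17 mm (rim stops it), turn 90 deg clockwise, release: it rises to 38 mm, locked.
- mount: Its fixed mount: white round housing, 120 diameter, 80 high, brass pipe stub at +x. Origin: centre of its underside, z up. Black marks (entry slots) at +x and -x, green marks (locking pockets, 10 deg play each way) at +y and -y: the handle must end in line with the green. Spring about 0.6 N/mm. Neck has 5 mm side play. The blue filter's mount looks the same, 200 mm or more away.
- other_handle_end (a point): Point near one end of the blue bar handle of the other filter (same shape, standing loose in a like mount, to be left as it is): 28 mm from that filter's axis, at half the height of its handle; the point's x axis points from the filter's axis to this end.
- cup: White ceramic cup, 68 mm in diameter, 62 mm high, with a handle, standing on the counter beyond the mounts. Origin: centre of its underside. To be left alone.
Mind the look-alikes: they are no part of the job. What is shaped like the cartridge but turquoise is not meant. Leave any purple look-alike of the mount alone.

How it is judged:
At the end, for the whole second after the job is handed in: Orange-handled filter locked: handle within 15 degrees of the mount's y axis, origin 35.5 to 40.5 mm above and within 12 mm beside the mount's, upright within 10 degrees, at rest, released; blue handle end within 15 mm and cup within 30 mm of their starts (angle between the x axis of cartridge and the y axis of mount, either way round below 0.27 rad and z of cartridge in the frame of mount between 0.0355 and 0.0405 m and horizontal distance between cartridge and mount below 0.012 m and angle between cartridge's own z axis and vertical below 0.17 rad and linear speed of cartridge below 0.02 m/s and distance of other_handle_end from where it was at the start of the episode below 0.015 m and distance of cup from where it was at the start of the episode below 0.03 m); the robot touches nothing.
It fails at once if the blue-handled filter was turned, pushed in or pulled out (handle end moved more than 15 mm) (distance of other_handle_end from where it was at the start of the episode above 0.015 m).
It fails at once if the cup was knocked over or pushed away by more than 30 mm (distance of cup from where it was at the start of the episode above 0.03 m or angle between cup's own z axis and vertical above 0.5 rad).
It also fails if it takes over 38 s, if anything falls off the work surface, if the arm or the gripper's body presses on something with over 40 N, if the wrist force passes 120 N, or if a joint passes its speed limit or range.

## Robot

A 7-joint arm with a two-finger parallel gripper is mounted at the origin on the work surface. World frame = base frame: x ahead of the robot, y to its left, z up, the work surface at z = 0. Lengths are in m, angles in rad, forces in N, time in s.
With the tool pointing down it reaches from about 0.4 to 0.85 m from the base axis. Payload 4.4 kg.
Tool frame: the origin (TCP) lies midway between the tips of the shut fingers; the grasp point (between the pads) lies 19 mm behind it; z points along the fingers, y is the direction in which the jaws open and shut (so a half turn about z gives the same grasp; the last joint's range is limited). The gripper opens to 94 mm and grips with 3 to 60 N. Pads are 16 mm wide; open, the fingers measure 119 mm over their backs; the gripper's body (75 mm by 177 mm) begins 78 mm behind the grasp point.
Start: joints at [1.073, 0.628, 0.038, 1.517, -0.027, 0.996, -0.02], TCP at [0.272, -0.59, 0.18] pointing down, gripper open.
Joint ranges: [-3.06, 3.06], [-0.37, 2.12], [-1.25, 1.32], [0.18, 2.47], [-1.1, 4.24], [0.23, 1.98], [-2.94, 2.94]. Speed limits (rad/s): [2.57, 2.57, 3.14, 3.14, 3.14, 3.14, 3.14].

## Interface

Orientations are given as a unit quaternion [x, y, z, w].
In Python, from plant import * gives the robot as it stands. The module is installed in compiled form; this text tells all that it offers.
- The arm moves only by the tool send_rows, never from a script. Its argument "series" is one flat list of numbers, 7 for each row, row after row: the shift along the tool's x, y, z in m, then the turn, a rotation vector about the tool's x, y, z in rad, then the finger opening in m, from 0 to 0.094. In form: [dx, dy, dz, ax, ay, az, jaw, dx, dy, dz, ax, ay, az, jaw, ...]. A call has exactly 5 rows; each row shifts and turns the commanded pose from where the row before left it, along the tool's axes as they then stand; what a row does not reach is not made up. A row lasts 1/10 s, in which the tool goes at most 50 mm and 8.59 degrees, less where a joint would pass 70% of its speed; a pose out of reach is approached as far as the arm can. A call is refused whole if a number of a shift passes 0.05 or a number of a turn 0.15, either way. A call with a gripper value outside its range is refused whole. The fingers move at their own pace and stop on an object; the grip force is fixed at half the most. Time passes only in rows, so rows that do not move let the fingers close, or fill a call up. It gives the time, the measured TCP pose, the force and the opening at its end, in the units of the state.
- get_state(): the state, without advancing time (a new reading comes with each control period).
- snapshot(name): name is "side" or "top"; returns a dict with "color" (480x640x3 uint8, red, green, blue), "intrinsics" (3x3 intrinsics, pixels), "k1" (the pictures are not rectified: a ray, as slopes to the right and down, at radius r is drawn at 1 + k1 r^2 times it, then the intrinsics apply), "camera_from_world" (4x4, takes a point from world to camera coordinates). Camera axes: x right, y down, z forward; pixel columns grow to the right and rows downward; lengths in m; the calibration is good to about 2 mm. A picture is of the moment at which its call begins. There is no depth.
- sign_off(): hands the job in, once; it reports no verdict.
Trained networks look in the newest picture that a camera, given by its name, has taken for a name from the list of things; names that differ only in an ending like _2 or _b are one class to them, and where a whole thing is asked for, a point or a joint stands for the part that bears it (a point fixed in the world has none). Each returns a list of dicts, best first, with "score" (0 to 1); they miss things now and then, are a little off and sometimes report something else, mostly with a low value. They report only what shows in the picture. A call takes as long as a camera call. They do not tell look-alikes from the thing itself.
- boxes_of(camera, thing): "rect" ([centre column, centre row, width, height] in pixels, round what is visible of it).
- outline_of(camera, thing): "pixels" (480x640 bool, what is visible of it) and "rect" ([centre column, centre row, width, height] in pixels, round what is visible of it).
- pinpoint(camera, thing): "location" ([column, row] in pixels: a listed point, or the origin of a listed thing).
The state is a dict: "t": time; "qpos": joint angles; "qd": joint speeds; "joint_torque": joint torques, N m; "ee_pos": TCP position; "tcp_rot": TCP orientation; "wrist_force": force on the tool from outside, world axes, zero at the start; "wrist_torque": the same for the moment, N m; "width": opening from 0.0 (shut) to 1.0 (fully open).
Only numpy, scipy, OpenCV 4.12 (cv2) and the standard library are available. Lean on these libraries where they do the work, as an engineer would, in place of code of your own. Each camera call takes 0.05 s, during which the arm holds its last target.

## Working session

There is one attempt and no reset: what is moved stays moved. The work goes in short steps, Python scripts to look and compute and a tool call to move; the robot and the scene stay as the last step left them, time stands still between calls to the robot, and variables do not carry over. Pictures are saved under pics/ and viewed, and the job is handed in when it is done.

Besides the shell and the picture viewer there is one more tool, called after "Call:" in YAML: its name, and indented under it one key for each argument. send_rows: Moves the arm, as the interface text tells. Its arguments: {"type":"object","properties":{"series":{"type":"array"}},"required":["series"]}

```bash
mkdir -p pics; python3 - <<'E'
from plant import *
import cv2,numpy as np
print(get_state())
for c in ("side","top"):
    s=snapshot(c); cv2.imwrite(f"pics/{c}0.png",s["color"][:,:,::-1])
    print(c,s["intrinsics"],s["k1"],s["camera_from_world"])
    for t in ("cartridge","mount","cup","other_handle_end"):
        print(t,[(np.round(b["rect"]),round(b["score"],2)) for b in boxes_of(c,t)],[(np.round(b["location"],1),round(b["score"],2)) for b in pinpoint(c,t)])
E
```

```text
{'t': 0.0, 'qpos': array([ 1.07316516,  0.629312  ,  0.03843964,  1.51831556, -0.0269655 ,
        0.99626826, -0.02004986]), 'qd': array([ 1.31305051e-03,  2.32095728e-03, -6.15435412e-04, -6.89897037e-05,
        2.94949781e-04, -1.38905832e-04, -3.29796573e-04]), 'joint_torque': array([ 6.08819414e-05, -5.49723709e+01,  1.14333060e+00, -1.86633986e+01,
       -5.23289235e-02,  2.35953700e-02,  1.28443867e-04]), 'ee_pos': array([ 0.27178349, -0.58971109,  0.179293  ]), 'tcp_rot': array([ 9.76783261e-01,  2.14228068e-01, -2.14671607e-04, -8.66441812e-04]), 'wrist_force': array([-1.00606883, -0.88951589, -0.32955615]), 'wrist_torque': array([ 0.03730514,  0.00827521, -0.0015399 ]), 'width': 0.9984923219943255}
side [[449.27009633   0.         319.95846013]
 [  0.         449.27009633 233.32722543]
 [  0.           0.           1.        ]] -0.09803854366339558 [[-0.86683524 -0.4985587   0.00599132  0.48707785]
 [-0.3214003   0.54954569 -0.77116884  0.27938722]
 [ 0.38118043 -0.67040194 -0.63660248  0.68763007]
 [ 0.          0.          0.          1.        ]]
cartridge [(array([421
[... 843 characters left out ...]
38592]
 [ 0.18272153 -0.01738508 -0.98301099  1.05475604]
 [ 0.          0.          0.          1.        ]]
cartridge [(array([359., 258.,  33.,  42.]), 0.85), (array([344., 344.,  39.,  44.]), 0.62), (array([429., 245.,  35.,  43.]), 0.61)] [(array([423.6, 247.5]), 0.95), (array([356.3, 260.7]), 0.84), (array([340.8, 344.4]), 0.7)]
mount [(array([428., 369.,  81.,  81.]), 0.95), (array([355., 262.,  71.,  76.]), 0.71), (array([379., 173.,  78.,  74.]), 0.57)] [(array([430.9, 371.1]), 0.92), (array([356.5, 260.6]), 0.88), (array([376.2, 172.4]), 0.68)]
cup [(array([298., 166.,  30.,  46.]), 0.85)] [(array([300.5, 167.1]), 0.75)]
other_handle_end [(array([248., 261.,  32.,  41.]), 0.62)] []
```

View pics/side0.png

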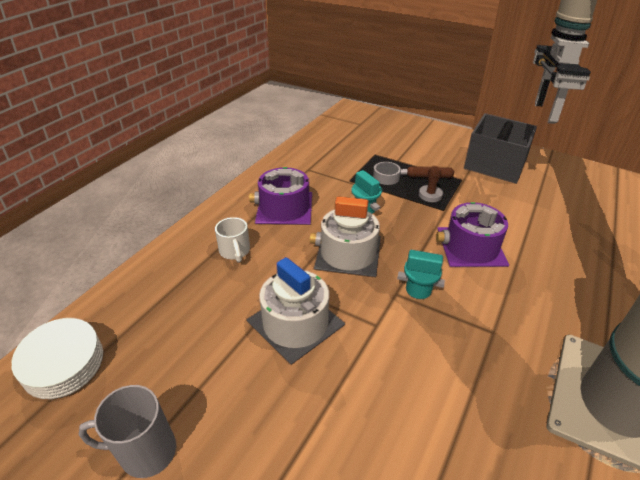

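View pics/top0.png

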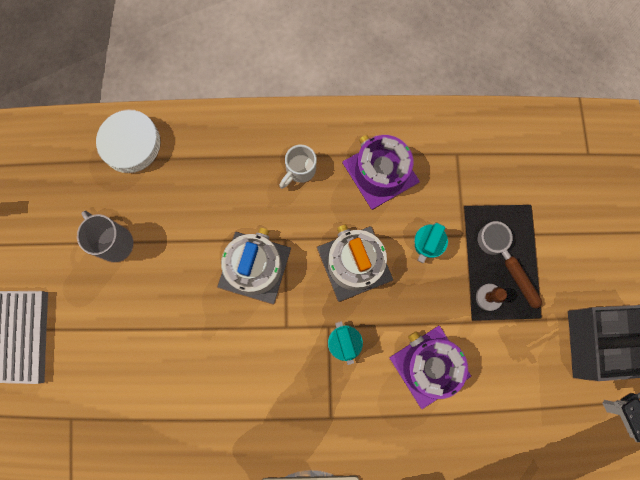

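```bash
python3 - <<'E'
import cv2
a=cv2.imread('pics/top0.png')[200:400,200:480]; cv2.imwrite('pics/topc.png',cv2.resize(a,None,fx=2.8,fy=2.8,interpolation=cv2.INTER_CUBIC))
a=cv2.imread('pics/side0.png')[160:320,220:440]; cv2.imwrite('pics/sidec.png',cv2.resize(a,None,fx=3.5,fy=3.5,interpolation=cv2.INTER_CUBIC))
E
```

```text
(no output)
```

View pics/topc.png

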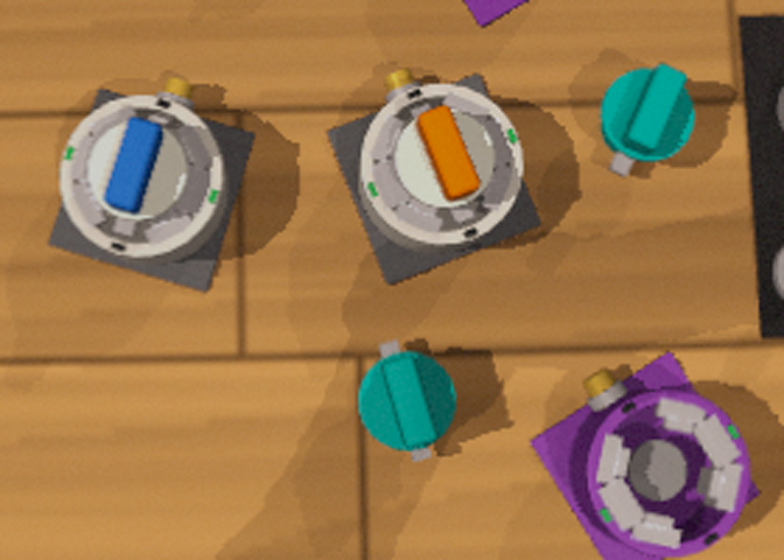

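View pics/sidec.png

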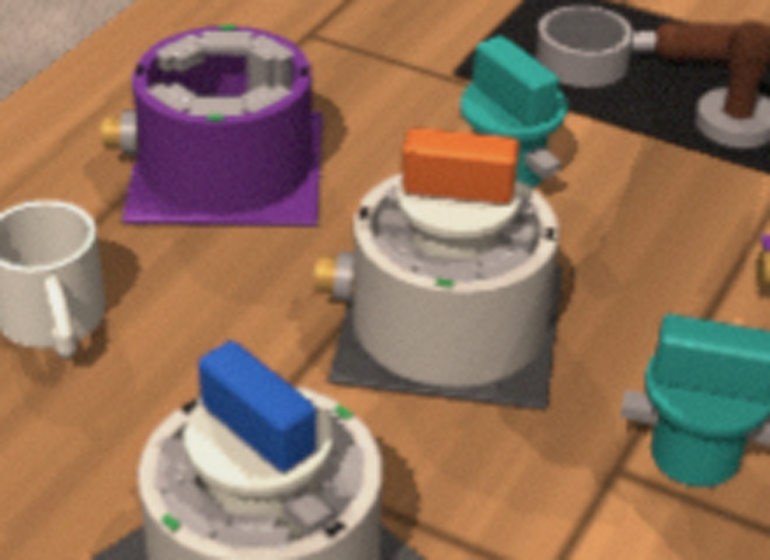

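Candidates in the top view:
- Orange handle at (360,254), which matches the description. In the side view it is at (351,207).
- Blue handle at (248,260), the ice maker's filter, to be left alone.
- Turquoise look-alikes at (431,240) and (345,343).
- Purple mounts at (385,165) and (430,370).

The crops confirm the orange one. It sits in the white mount, with its pipe stub at top left, black marks at about (348,233) and (368,283), and green marks at about (383,249) and (333,267). Next I'll fit the poses.

```bash
cat > h.py <<'E'
import numpy as np,cv2
from scipy.optimize import minimize,least_squares
def proj(s,P):
    T=s["camera_from_world"];c=np.asarray(P)@T[:3,:3].T+T[:3,3]
    d=c[:,:2]/c[:,2:];r2=(d**2).sum(1,keepdims=True);d=d*(1+s["k1"]*r2)
    K=s["intrinsics"];return d*[K[0,0],K[1,1]]+[K[0,2],K[1,2]]
def ray(s,uv,z):
    K=s["intrinsics"];T=s["camera_from_world"];D=np.array([s["k1"],0,0,0,0.])
    p=cv2.undistortPoints(np.array([[uv]],float),K,D)[0,0]
    R=T[:3,:3];o=-R.T@T[:3,3];d=R.T@np.array([p[0],p[1],1]);return o+d*(z-o[2])/d[2]
def omask(s,blue=False):
    h=cv2.cvtColor(s["color"],cv2.COLOR_RGB2HSV)
    m=cv2.inRange(h,(105,150,40),(125,255,255)) if blue else cv2.inRange(h,(3,205,120),(16,255,255))
    n,l,st,_=cv2.connectedComponentsWithStats(m)
    return m,n,l,st
def box(x,y,z,a):
    P=np.array([[i*.032,j*.012,k] for i in(-1,1) for j in(-1,1) for k in(.061,.095)])
    c,s_=np.cos(a),np.sin(a);R=np.array([[c,-s_,0],[s_,c,0],[0,0,1]]);return P@R.T+[x,y,z]
def iou(s,m,p):
    k=8;h=cv2.convexHull((proj(s,box(*p))*k).astype(np.float32)).round().astype(np.int32)
    # supersample in ROI
    im=np.zeros(m.shape,np.uint8);cv2.fillConvexPoly(im,h,255,cv2.LINE_AA,3)
    A=im/255.;B=m/255.;return np.minimum(A,B).sum()/np.maximum(A,B).sum()
E
python3 - <<'E'
from plant import *
from h import *
S={c:snapshot(c) for c in("side","top")}
M={}
for c,q in(("side",(351,207)),("top",(360,254))):
    m,n,l,st=omask(S[c]);lab=l[q[1],q[0]];print(c,lab,st[lab]);M[c]=(l==lab).astype(np.uint8)*255
mk=[ray(S["top"],(200+u/2.8,200+v/2.8),.08) for u,v in((414,92),(470,233),(512,136),(372,189))]
print(np.round(mk,4),np.mean(mk,0))
d=mk[0]-mk[1];e=mk[2]-mk[3];print("mount x deg",np.degrees(np.arctan2(d[1],d[0])),np.degrees(np.arctan2(-e[0]*-1,-e[1]*-1)),np.degrees(np.arctan2(e[1],e[0])))
c0=np.mean(mk,0);best=None
for a in np.radians(range(-60,60,10)):
    for cams in [("side","top")]:
        f=lambda p:-sum(iou(S[c],M[c],p) for c in cams)
        r=minimize(f,[c0[0],c0[1],.044,a],method="Nelder-Mead",options=dict(initial_simplex=[[c0[0],c0[1],.044,a],[c0[0]+.01,c0[1],.044,a],[c0[0],c0[1]+.01,.044,a],[c0[0],c0[1],.05,a],[c0[0],c0[1],.044,a+.2]]))
        if best is None or r.fun<best.fun:best=r
print(best.x,np.degrees(best.x[3]),best.fun)
for c in("side","top"): 
    p=best.x;q=ray(S[c],M[c].nonzero()[1].mean() and (M[c].nonzero()[1].mean(),M[c].nonzero()[0].mean()),.122);print(c,q,iou(S[c],M[c],p))
# blue + cup + others
for nm,q in(("blue",(248,260)),("turq1",(431,240)),("turq2",(345,343)),("cup",(300,165)),("purp",(430,370))):
    print(nm,ray(S["top"],q,.12))
s=get_state()
from scipy.spatial.transform import Rotation as R
print(s["ee_pos"],R.from_quat(s["tcp_rot"]).as_matrix())
E
```

```text
side 0 [     0      0    640    480 307181]
top 0 [     0      0    640    480 307054]
[[ 0.6041 -0.0906  0.08  ]
 [ 0.499  -0.128   0.08  ]
 [ 0.5698 -0.1617  0.08  ]
 [ 0.5327 -0.0577  0.08  ]] [ 0.55142413 -0.10948442  0.08      ]
mount x deg 19.594188476117147 160.36284949973088 -70.36284949973088
[ 0.26346537  0.57206853  0.56080005 -1.79064546] -102.59642767441814 -0.9999381510416666
side [0.55815886 0.00965536 0.122     ] 0.9999381510416666
top [ 0.58334915 -0.03080026  0.122     ] 0.0
blue [0.54537481 0.11063623 0.12      ]
turq1 [ 0.57847507 -0.25361791  0.12      ]
turq2 [ 0.38046195 -0.07537415  0.12      ]
cup [0.73902005 0.00541017 0.12      ]
purp [ 0.32415038 -0.23787214  0.12      ]
[ 0.27205282 -0.59037192  0.18019704] [[ 9.08231414e-01  4.18468274e-01  4.29323337e-05]
 [ 4.18468276e-01 -9.08231412e-01 -6.13971889e-05]
 [ 1.32997184e-05  7.37286754e-05 -9.99999997e-01]]h.py:20: RuntimeWarning: invalid value encountered in cast
  k=8;h=cv2.convexHull((proj(s,box(*p))*k).astype(np.float32)).round().astype(np.int32)
```

```bash
sed -i 's/(3,205,120),(16,255,255)/(3,170,60),(16,255,255)/' h.py; cat > fit.py <<'E'
from h import *
def fit(S,p0,tol=60,z0=None):
    M={}
    for c in S:
        h=cv2.cvtColor(S[c]["color"],cv2.COLOR_RGB2HSV)
        m=cv2.inRange(h,(2,185,60),(17,255,255))
        uv=proj(S[c],[[p0[0],p0[1],p0[2]+.078]])[0].astype(int)
        g=np.zeros_like(m);cv2.circle(g,tuple(int(v) for v in uv),35,255,-1);m&=g
        n,l,st,_=cv2.connectedComponentsWithStats(m);k=1+np.argmax(st[1:,4]);M[c]=(l==k).astype(np.uint8)*255;print(c,st[k])
    best=None
    for a in np.radians(np.arange(-90,90,15)):
        f=lambda p:-sum(iou(S[c],M[c],p) for c in S)
        x0=np.array([*p0,a]);sx=[x0]+[x0+d for d in np.diag([.01,.01,.006,.2])]
        r=minimize(f,x0,method="Nelder-Mead",options=dict(initial_simplex=sx))
        if best is None or r.fun<best.fun:best=r
    print("fit",best.x.round(4),np.degrees(best.x[3]).round(1),best.fun);return best.x,M
E
python3 - <<'E'
from plant import *
from fit import *
S={c:snapshot(c) for c in("side","top")}
h=cv2.cvtColor(S["side"]["color"],cv2.COLOR_RGB2HSV);print(h[207,351],h[200,351],cv2.cvtColor(S["top"]["color"],cv2.COLOR_RGB2HSV)[254,360])
p,M=fit(S,[.551,-.109,.044])
for c in S:
    print(c,iou(S[c],M[c],p)); 
    im=S[c]["color"][:,:,::-1].copy();uv=proj(S[c],box(*p))
    q=[proj(S[c],[[p[0]+.051-.051,p[1],z] ])[0] for z in(.139,)]
    ci=[[.5514+.06*np.cos(t),-.1095+.06*np.sin(t),.08] for t in np.linspace(0,6.28,90)]
    for u in proj(S[c],ci): im[int(round(u[1])),int(round(u[0]))]=(0,0,255)
    cv2.polylines(im,[cv2.convexHull(uv.astype(np.float32)).astype(np.int32)],True,(255,0,255),1)
    x,y=uv.mean(0).astype(int);cv2.imwrite(f"pics/fit_{c}.png",cv2.resize(im[y-50:y+70,x-60:x+60],None,fx=4,fy=4,interpolation=cv2.INTER_NEAREST))
E
python3 -c "
import cv2;cv2.imwrite('pics/fit.png',cv2.resize(cv2.hconcat([cv2.imread('pics/fit_side.png'),cv2.imread('pics/fit_top.png')]),(800,400)))"
```

```text
[ 10 202 172] [ 11 197 231] [ 17 255 208]
side [336 197  32  21 507]
top [349 238  22  33 393]
fit [ 0.5534 -0.1103  0.0411  0.3954] 22.7 -1.3872228315379642
side 0.6790998912683781
top 0.708122940269586
```

View pics/fit.png

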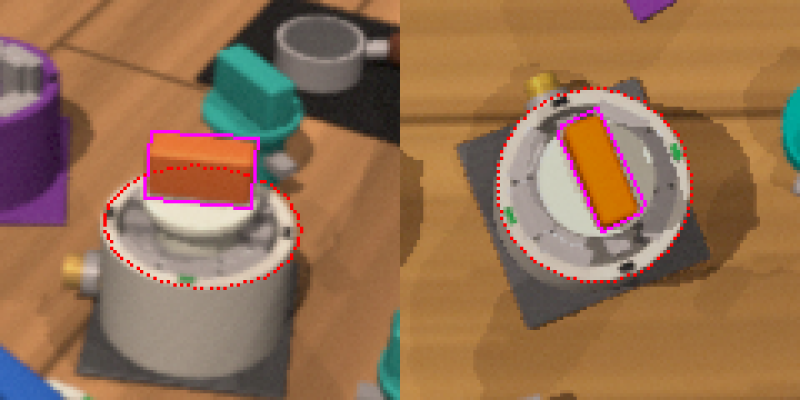

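Call:
send_rows:
  series: [0.02,-0.014,-0.02,0,0,0,0.06,0.038,-0.0265,-0.01,0,0,0,0.06,0.038,-0.0265,0,0,0,0,0.06,0.038,-0.0265,0,0,0,0,0.06,0.038,-0.0265,0,0,0,0,0.06]

```text
t: 1.6
ee_pos: [0.3788, -0.4078, 0.2105]
tcp_rot: [0.977, 0.214, 0.0, 0.0]
wrist_force: [0.4, 0.4, -0.3]
width: 0.645
```

Call:
send_rows:
  series: [0.038,-0.0265,0,0,0,0,0.06,0.038,-0.0265,0,0,0,0,0.06,0.038,-0.0265,0,0,0,0,0.06,0.038,-0.0265,0,0,0,0,0.06,0.038,-0.0265,0,0,0,0,0.06]

```text
t: 2.1
ee_pos: [0.496, -0.2079, 0.2105]
tcp_rot: [0.977, 0.214, 0.0, 0.0]
wrist_force: [1.3, 0.1, -0.3]
width: 0.638
```

```bash
cat > st.py <<'E'
from plant import *
import numpy as np,sys
from scipy.spatial.transform import Rotation as R
s=get_state();m=R.from_quat(s["tcp_rot"]).as_matrix()
print("t",s["t"],"pos",s["ee_pos"].round(4),"yaw",np.degrees(np.arctan2(m[1,0],m[0,0])).round(2),"z",m[:,2].round(3),"q",s["qpos"].round(2),"F",s["wrist_force"].round(1),"T",s["wrist_torque"].round(2),"w",s["width"]*94)
if len(sys.argv)>2:
    d=np.array([float(v) for v in sys.argv[1:4]])-s["ee_pos"];print("tool delta",(m.T@d).round(4))
E
python3 st.py .5534 -.1103 .15
```

```text
t 2.1 pos [ 0.496  -0.2079  0.2105] yaw 24.73 z [ 0.001 -0.    -1.   ] q [ 0.35  0.43 -0.    1.79  0.    0.92 -0.8 ] F [ 1.3  0.1 -0.3] T [-0.01 -0.01 -0.03] w 60.00368607354125
tool delta [ 0.093  -0.0647  0.0605]
```

Call:
send_rows:
  series: [0.031,-0.0215,0,0,0,0,0.06,0.031,-0.0215,0,0,0,0,0.06,0.031,-0.0215,0,0,0,0,0.06,0,0,0.02,0,0,0.065,0.06,0,0,0,0,0,0,0.06]

```text
t: 2.6
ee_pos: [0.5513, -0.1105, 0.1883]
tcp_rot: [0.983, 0.184, -0.002, -0.001]
wrist_force: [-1.9, -0.2, 0.3]
width: 0.64
```

```bash
python3 st.py .5534 -.1103 .112; python3 - <<'E'
from plant import *
from h import *
ims=[]
for c in("side","top"):
    s=snapshot(c);u=proj(s,[[.5534,-.1103,.13]])[0].astype(int);x,y=u
    ims.append(cv2.resize(s["color"][y-60:y+60,x-60:x+60,::-1],(400,400),interpolation=cv2.INTER_CUBIC))
cv2.imwrite("pics/above.png",cv2.hconcat(ims))
E
```

```text
t 2.6 pos [ 0.5513 -0.1105  0.1883] yaw 21.15 z [-0.004  0.001 -1.   ] q [ 0.15  0.49 -0.    1.75  0.    0.9  -1.05] F [-1.9 -0.2  0.3] T [ 0.01  0.05 -0.03] w 60.197179506983225
tool delta [0.0023 0.0007 0.0763]
```

View pics/above.png

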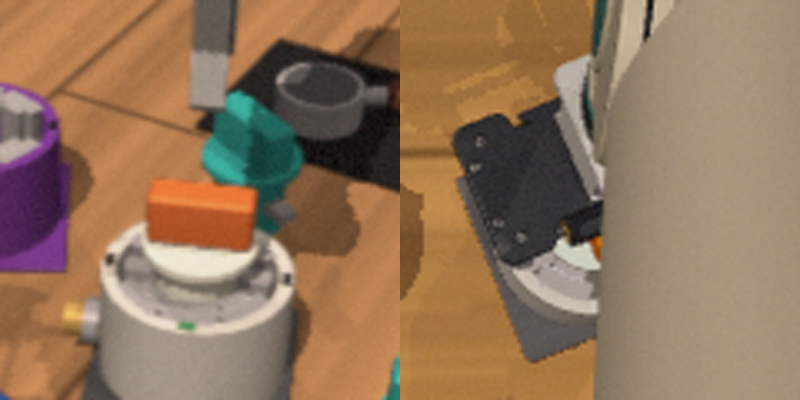

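```bash
python3 - <<'E'
from plant import *
from h import *
s=snapshot("side");st=get_state();p=st["ee_pos"]
from scipy.spatial.transform import Rotation as R
m=R.from_quat(st["tcp_rot"]).as_matrix()
im=s["color"][:,:,::-1].copy()
for k in(-.03,0,.03):
    u=proj(s,[p+m[:,1]*k])[0];print(u);cv2.circle(im,tuple(int(v) for v in u),2,(255,0,255),-1)
cv2.imwrite("pics/wide.png",cv2.resize(im[40:320,180:520],None,fx=2.2,fy=2.2))
E
```

```text
[353.02443877 185.46379235]
[354.56803476 176.8535622 ]
[356.0271098  168.70523962]
```

View pics/wide.png

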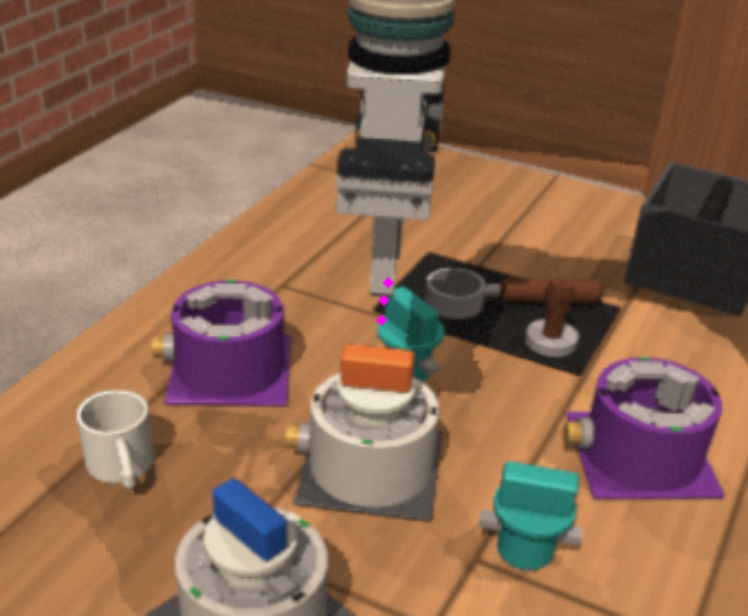

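```bash
python3 - <<'E'
from plant import *
from h import *
s=snapshot("side")
c,d=np.array([.2718,-.5897]),np.array([.418,-.908])
for k in(-.047,0,.047):
  for z in(.18,.20,.22): print(k,z,proj(s,[[*(c+d*k),z]])[0].round(1))
print(proj(s,[[.5534,-.1103,.139],[.5513,-.1105,.188],[.54,-.0825,.188],[.54,-.0825,.22]]).round(1))
im=cv2.imread("pics/side0.png");cv2.imwrite("pics/tip0.png",cv2.resize(im[20:140,500:620],None,fx=5,fy=5))
im=cv2.imread("pics/top0.png");cv2.imwrite("pics/tip1.png",cv2.resize(im[360:480,520:640],None,fx=5,fy=5))
s=snapshot("top")
for k in(-.047,0,.047):
  for z in(.18,.20): print(k,z,proj(s,[[*(c+d*k),z]])[0].round(1))
E
```

```text
-0.047 0.18 [547.6 132.1]
-0.047 0.2 [550.1 124.5]
-0.047 0.22 [552.7 116.7]
0 0.18 [541.7 123.4]
0 0.2 [544.1 115.9]
0 0.22 [546.5 108.3]
0.047 0.18 [536.3 115.3]
0.047 0.2 [538.5 108. ]
0.047 0.22 [540.7 100.5]
[[352.  199.7]
 [354.4 178.9]
 [353.1 187.6]
 [354.  172.8]]
-0.047 0.18 [598.8 402. ]
-0.047 0.2 [604.4 403.1]
0 0.18 [618.4 389.9]
0 0.2 [624.2 390.7]
0.047 0.18 [637.4 377.8]
0.047 0.2 [643.4 378.4]
```

View pics/tip0.png

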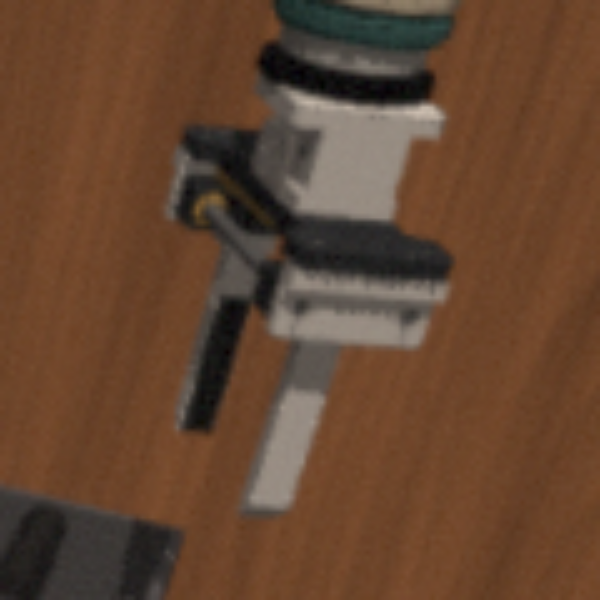

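View pics/tip1.png

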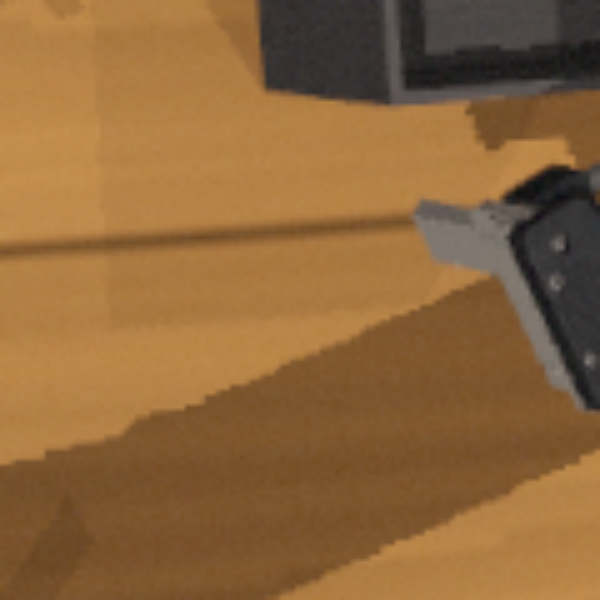

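Call:
send_rows:
  series: [0.002,0.001,0.015,0,0,0,0.06,0,0,0.015,0,0,0,0.06,0,0,0.005,0,0,0,0.06,0,0,0,0,0,0,0.06,0,0,0,0,0,0,0.06]

```text
t: 3.35
ee_pos: [0.5553, -0.1127, 0.1559]
tcp_rot: [0.983, 0.182, 0.001, 0.0]
wrist_force: [0.2, -0.7, 1.3]
width: 0.64
```

```bash
cat > look.py <<'E'
import sys
from plant import *
from h import *
from scipy.spatial.transform import Rotation as R
st=get_state();p=st["ee_pos"];m=R.from_quat(st["tcp_rot"]).as_matrix()
n=sys.argv[1];ims=[]
for c in("side","top"):
    s=snapshot(c);im=s["color"][:,:,::-1].copy()
    w=st["width"]*.047
    for k,col in((-w,(255,0,255)),(0,(0,255,255)),(w,(255,255,0))):
        u=proj(s,[p+m[:,1]*k])[0];im[int(u[1]+.5),int(u[0]+.5)]=col;print(c,k,u.round(1))
    x,y=proj(s,[[.5534,-.1103,.15]])[0].astype(int);x0,y0=x-50,y-50;print(c,"origin",x0,y0,"x4")
    ims.append(cv2.resize(im[y0:y0+100,x0:x0+100],(400,400),interpolation=cv2.INTER_NEAREST))
cv2.imwrite(f"pics/{n}.png",cv2.hconcat(ims))
E
python3 st.py .5534 -.1103 .112; python3 look.py d1
```

```text
t 3.35 pos [ 0.5553 -0.1127  0.1559] yaw 20.99 z [ 0.001 -0.    -1.   ] q [ 0.15  0.54 -0.    1.78  0.    0.82 -1.06] F [ 0.2 -0.7  1.3] T [ 0.04 -0.03 -0.02] w 60.15332341372452
tool delta [-0.001  -0.0029  0.0439]
side -0.03007666170686226 [350.6 200.5]
side 0 [352.2 191.7]
side 0.03007666170686226 [353.6 183.3]
side origin 302 145 x4
top -0.03007666170686226 [348.5 255.7]
top 0 [363.  249.8]
top 0.03007666170686226 [377.4 244. ]
top origin 311 201 x4
```

View pics/d1.png

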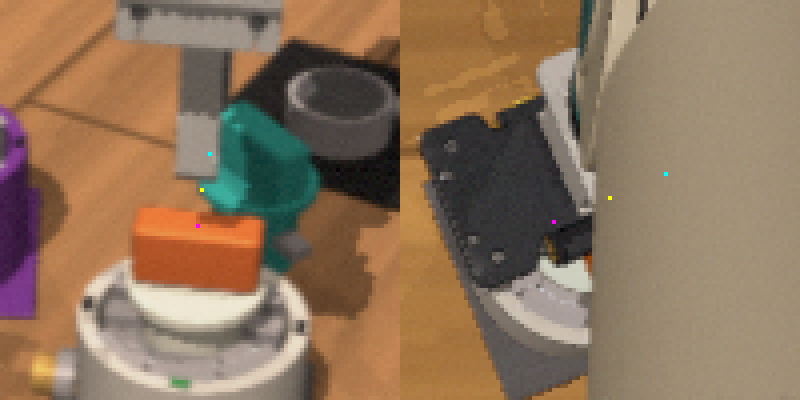

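```bash
python3 - <<'E'
from plant import *
from h import *
from scipy.spatial.transform import Rotation as R
st=get_state();p=st["ee_pos"];m=R.from_quat(st["tcp_rot"]).as_matrix()
S={c:snapshot(c) for c in("side","top")}
for dz in(0,.03):
  for off,yy,hx in((.097,-.0885,.0375),(0,-.0425,.008),(0,-.030,.008)):
    P=[p+m[:,0]*i*hx+m[:,1]*yy-m[:,2]*(off+dz) for i in(-1,1)]
    for c in S: print(dz,off,yy,c,proj(S[c],P).round(0).tolist())
for c in S: cv2.imwrite(f"pics/full_{c}.png",S[c]["color"][:,:,::-1])
im=S["top"]["color"][180:330,290:440,::-1];cv2.imwrite("pics/tz.png",cv2.resize(im,(600,600),interpolation=cv2.INTER_CUBIC))
print(p,S["side"]["camera_from_world"][:3,:3].T@-S["side"]["camera_from_world"][:3,3])
E
```

```text
0 0.097 -0.0885 side [[372.0, 175.0], [327.0, 171.0]]
0 0.097 -0.0885 top [[329.0, 280.0], [313.0, 240.0]]
0 0 -0.0425 side [[354.0, 205.0], [346.0, 204.0]]
0 0 -0.0425 top [[344.0, 262.0], [341.0, 254.0]]
0 0 -0.03 side [[355.0, 201.0], [346.0, 200.0]]
0 0 -0.03 top [[350.0, 259.0], [347.0, 252.0]]
0.03 0.097 -0.0885 side [[374.0, 159.0], [328.0, 155.0]]
0.03 0.097 -0.0885 top [[330.0, 278.0], [313.0, 236.0]]
0.03 0 -0.0425 side [[355.0, 191.0], [346.0, 191.0]]
0.03 0 -0.0425 top [[345.0, 260.0], [342.0, 252.0]]
0.03 0 -0.03 side [[356.0, 188.0], [347.0, 187.0]]
0.03 0 -0.03 top [[351.0, 257.0], [348.0, 249.0]]
[ 0.55545854 -0.11249762  0.15605698] [0.24990025 0.55028939 0.65028348]
```

View pics/tz.png

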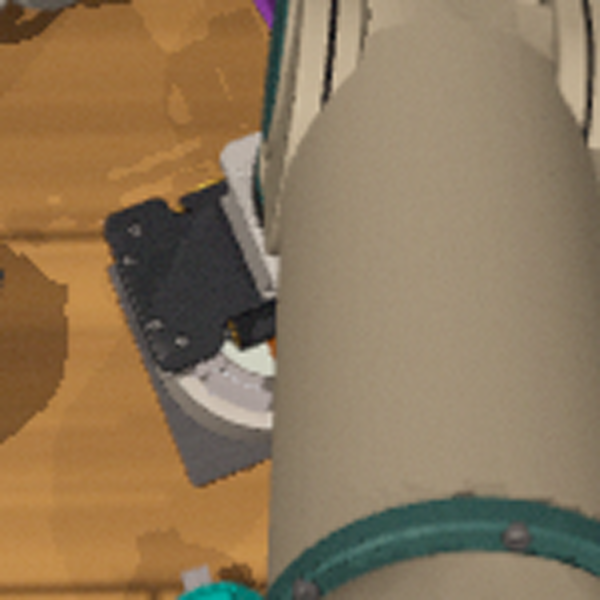

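View pics/full_side.png

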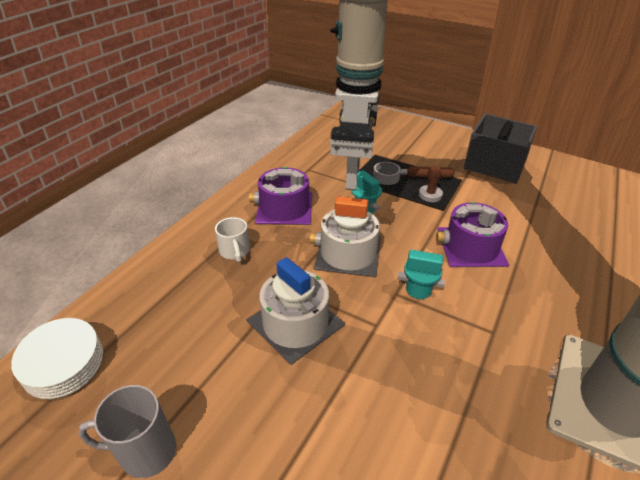

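Call:
send_rows:
  series: [-0.001,-0.003,0,0,0,0,0.06,0,0,0.015,0,0,0,0.06,0,0,0.015,0,0,0,0.06,0,0,0.01,0,0,0,0.06,0,0,0,0,0,0,0.06]

```text
t: 4.05
ee_pos: [0.5518, -0.1095, 0.114]
tcp_rot: [0.983, 0.182, -0.001, -0.0]
wrist_force: [0.1, -0.3, 0.5]
width: 0.637
```

```bash
python3 st.py .5534 -.1103 .112; python3 look.py d2
```

```text
t 4.05 pos [ 0.5518 -0.1095  0.114 ] yaw 21.03 z [-0.003  0.    -1.   ] q [ 0.15  0.59 -0.    1.83  0.    0.73 -1.06] F [ 0.1 -0.3  0.5] T [ 0.02  0.03 -0.  ] w 59.88445197707567
tool delta [0.0012 0.0014 0.002 ]
side -0.029942225988537834 [350.4 219.3]
side 0 [352.  210.3]
side 0.029942225988537834 [353.4 201.8]
side origin 302 145 x4
top -0.029942225988537834 [345.5 260.8]
top 0 [359.4 255.1]
top 0.029942225988537834 [373.2 249.5]
top origin 311 201 x4
```

View pics/d2.png

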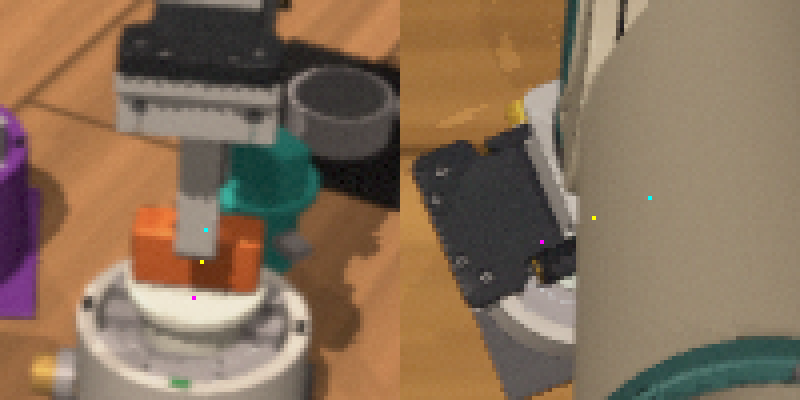

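Call:
send_rows:
  series: [0.001,0.001,0.006,0,0,0,0.06,0,0,0.006,0,0,0,0.06,0,0,0.003,0,0,0,0.06,0,0,0,0,0,0,0.06,0,0,0,0,0,0,0.06]

```text
t: 4.65
ee_pos: [0.5541, -0.1104, 0.1001]
tcp_rot: [0.983, 0.182, -0.0, -0.0]
wrist_force: [0.8, 0.9, 0.5]
width: 0.638
```

```bash
python3 st.py .5534 -.1103 .112; python3 look.py d3
```

```text
t 4.65 pos [ 0.5541 -0.1104  0.1001] yaw 21.02 z [-0.  0. -1.] q [ 0.15  0.61 -0.    1.84  0.    0.69 -1.06] F [0.8 0.9 0.5] T [0.02 0.01 0.01] w 59.979070676480276
tool delta [-0.0007 -0.0003 -0.0119]
side -0.02998953533824014 [349.2 224.3]
side 0 [350.8 215.3]
side 0.02998953533824014 [352.2 206.6]
side origin 302 145 x4
top -0.02998953533824014 [345.4 260.6]
top 0 [359.2 255. ]
top 0.02998953533824014 [372.8 249.5]
top origin 311 201 x4
```

View pics/d3.png

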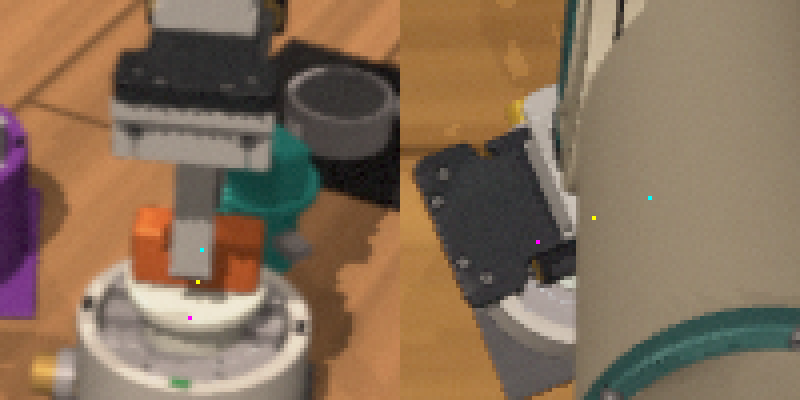

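Call:
send_rows:
  series: [0,0,0.004,0,0,0,0.06,0,0,0.004,0,0,0,0.06,0,0,0.004,0,0,0,0.06,0,0,0,0,0,0,0.06,0,0,0,0,0,0,0.06]

```text
t: 5.25
ee_pos: [0.554, -0.1103, 0.088]
tcp_rot: [0.983, 0.182, -0.0, -0.0]
wrist_force: [0.5, 0.1, -0.1]
width: 0.636
```

```bash
python3 st.py .5534 -.1103 .112; python3 look.py d4
```

```text
t 5.25 pos [ 0.554  -0.1103  0.088 ] yaw 21.01 z [-0.  0. -1.] q [ 0.15  0.63 -0.    1.85  0.    0.67 -1.06] F [ 0.5  0.1 -0.1] T [0.02 0.02 0.  ] w 59.74453053137927
tool delta [-0.0006 -0.0003 -0.024 ]
side -0.029872265265689635 [349.  229.1]
side 0 [350.5 220. ]
side 0.029872265265689635 [352.  211.4]
side origin 302 145 x4
top -0.029872265265689635 [345.1 261.5]
top 0 [358.6 256.1]
top 0.029872265265689635 [372.1 250.6]
top origin 311 201 x4
```

View pics/d4.png

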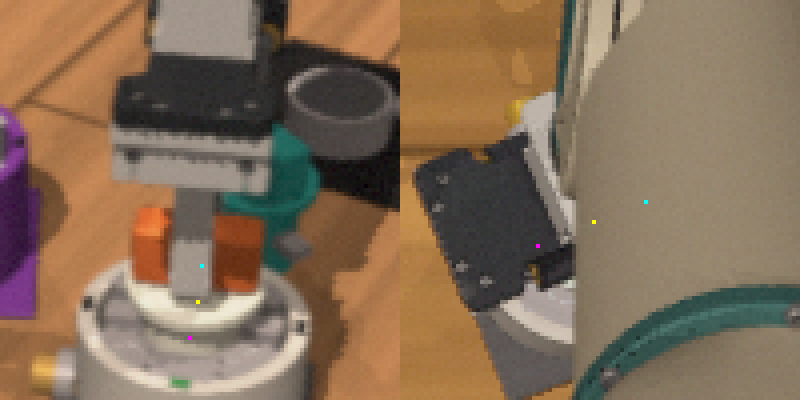

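Call:
send_rows:
  series: [0,0,0.001,0,0,0,0.0,0,0,0,0,0,0,0.0,0,0,0,0,0,0,0.0,0,0,0,0,0,0,0.0,0,0,0,0,0,0,0.0]

```text
t: 5.85
ee_pos: [0.554, -0.1101, 0.0872]
tcp_rot: [0.983, 0.182, -0.0, -0.0]
wrist_force: [0.1, 1.3, -0.6]
width: 0.256
```

```bash
python3 st.py .5534 -.1103 .112; python3 look.py d5
```

```text
t 5.85 pos [ 0.554  -0.1101  0.0872] yaw 21.02 z [-0.  0. -1.] q [ 0.15  0.63 -0.    1.85  0.    0.67 -1.06] F [ 0.1  1.3 -0.6] T [ 0.05 -0.15 -0.  ] w 24.054880137059012
tool delta [-0.0006 -0.     -0.0248]
side -0.012027440068529505 [349.8 224. ]
side 0 [350.4 220.4]
side 0.012027440068529505 [351.  216.9]
side origin 302 145 x4
top -0.012027440068529505 [353.  258.3]
top 0 [358.5 256.1]
top 0.012027440068529505 [363.9 253.9]
top origin 311 201 x4
```

View pics/d5.png

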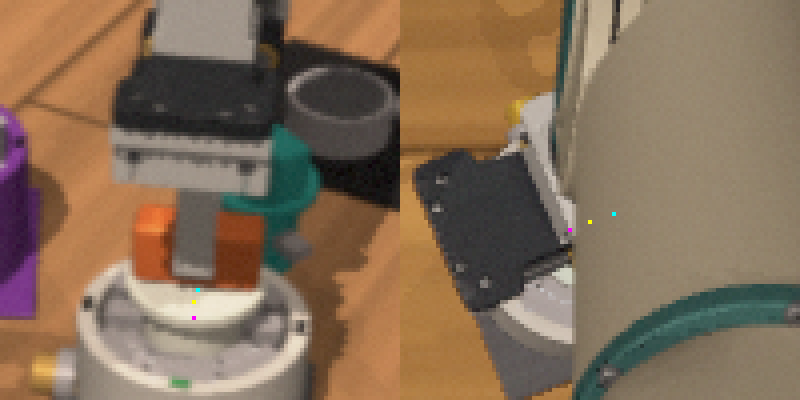

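Call:
send_rows:
  series: [0,0,0.004,0,0,0,0.0,0,0,0.004,0,0,0,0.0,0,0,0.004,0,0,0,0.0,0,0,0.002,0,0,0,0.0,0,0,0,0,0,0,0.0]

```text
t: 6.45
ee_pos: [0.5542, -0.1097, 0.0734]
tcp_rot: [0.983, 0.183, 0.0, -0.0]
wrist_force: [-1.6, 2.1, 8.2]
width: 0.256
```

```bash
python3 st.py ; python3 look.py d6
```

```text
t 6.45 pos [ 0.5542 -0.1097  0.0734] yaw 21.03 z [ 0.     0.001 -1.   ] q [ 0.15  0.65 -0.    1.86  0.    0.64 -1.06] F [-1.6  2.1  8.2] T [ 0.6   0.54 -0.04] w 24.049802038844653
side -0.012024901019422328 [349.3 229.4]
side 0 [349.9 225.8]
side 0.012024901019422328 [350.5 222.2]
side origin 302 145 x4
top -0.012024901019422328 [352.3 259.2]
top 0 [357.7 257.1]
top 0.012024901019422328 [363.  254.9]
top origin 311 201 x4
```

View pics/d6.png

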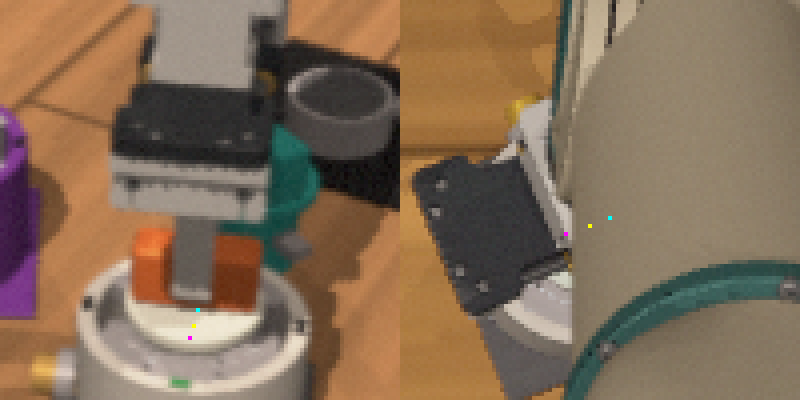

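Call:
send_rows:
  series: [0,0,0,0,0,0.08,0.0,0,0,0,0,0,0.1,0.0,0,0,0,0,0,0.1,0.0,0,0,0,0,0,0.1,0.0,0,0,0,0,0,0.1,0.0]

```text
t: 7.05
ee_pos: [0.5559, -0.1115, 0.0742]
tcp_rot: [0.998, -0.059, 0.002, 0.001]
wrist_force: [0.8, -0.4, 7.9]
width: 0.251
```

```bash
python3 st.py ; python3 look.py d7
```

```text
t 7.05 pos [ 0.5559 -0.1115  0.0742] yaw -6.72 z [ 0.004 -0.002 -1.   ] q [ 0.06  0.65  0.13  1.86 -0.14  0.64 -1.41] F [ 0.8 -0.4  7.9] T [-0.2   0.11  0.03] w 23.57124924700842
side -0.011785624623504212 [346.4 227.6]
side 0 [349.6 224.7]
side 0.011785624623504212 [352.8 221.9]
side origin 302 145 x4
top -0.011785624623504212 [352.9 255.6]
top 0 [358.6 256.2]
top 0.011785624623504212 [364.2 256.7]
top origin 311 201 x4
```

View pics/d7.png

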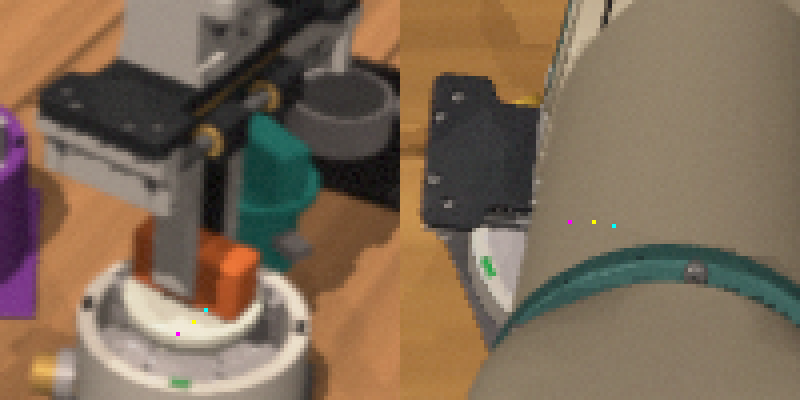

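Call:
send_rows:
  series: [0,0,0,0,0,0.11,0.0,0,0,0,0,0,0.11,0.0,0,0,0,0,0,0.11,0.0,0,0,0,0,0,0.11,0.0,0,0,0,0,0,0.11,0.0]

```text
t: 7.65
ee_pos: [0.5553, -0.1113, 0.074]
tcp_rot: [0.945, -0.328, 0.001, 0.0]
wrist_force: [-0.3, -0.1, 8.0]
width: 0.251
```

Call:
send_rows:
  series: [0,0,0,0,0,0.11,0.0,0,0,0,0,0,0.11,0.0,0,0,0,0,0,0.11,0.0,0,0,0,0,0,0.11,0.0,0,0,0,0,0,0.06,0.0]

```text
t: 8.15
ee_pos: [0.5553, -0.1112, 0.074]
tcp_rot: [0.835, -0.551, 0.001, 0.0]
wrist_force: [-0.7, 0.5, 8.2]
width: 0.256
```

```bash
python3 st.py ; python3 look.py d8
```

```text
t 8.15 pos [ 0.5553 -0.1112  0.074 ] yaw -66.82 z [ 0.002 -0.002 -1.   ] q [-0.13  0.69  0.43  1.86 -0.44  0.68 -2.17] F [-0.7  0.5  8.2] T [0.08 0.26 0.07] w 24.09317592558583
side -0.012046587962792916 [344.  224.5]
side 0 [349.8 225. ]
side 0.012046587962792916 [355.6 225.4]
side origin 302 145 x4
top -0.012046587962792916 [355.9 251.2]
top 0 [358.4 256.5]
top 0.012046587962792916 [360.9 261.7]
top origin 311 201 x4
```

View pics/d8.png

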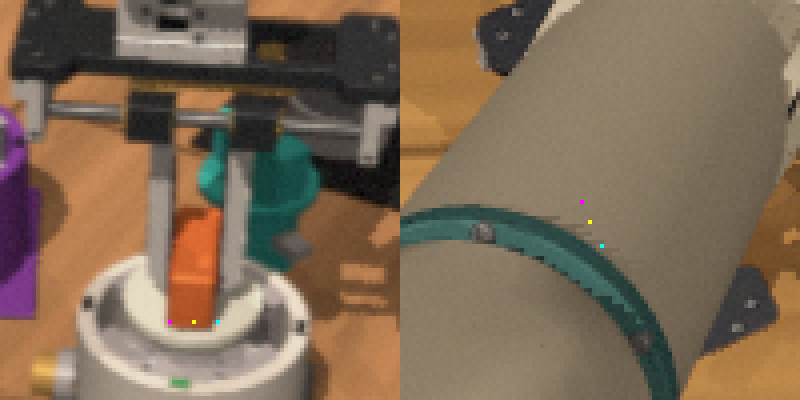

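Call:
send_rows:
  series: [0,0,0,0,0,0.06,0.0,0,0,0,0,0,0,0.0,0,0,-0.003,0,0,0,0.0,0,0,-0.003,0,0,0,0.0,0,0,0,0,0,0,0.0]

```text
t: 8.75
ee_pos: [0.5553, -0.1114, 0.0799]
tcp_rot: [0.819, -0.574, 0.001, -0.0]
wrist_force: [0.5, -0.9, 4.0]
width: 0.254
```

```bash
python3 st.py
```

```text
t 8.75 pos [ 0.5553 -0.1114  0.0799] yaw -70.1 z [ 0.002 -0.002 -1.   ] q [-0.14  0.69  0.46  1.86 -0.45  0.7  -2.22] F [ 0.5 -0.9  4. ] T [-0.03 -0.03 -0.02] w 23.872075080787212
```

Call:
send_rows:
  series: [0,0,-0.002,0,0,0,0.0,0,0,-0.0015,0,0,0,0.0,0,0,0,0,0,0,0.0,0,0,0,0,0,0,0.0,0,0,0,0,0,0,0.0]

```text
t: 9.25
ee_pos: [0.5552, -0.1114, 0.0818]
tcp_rot: [0.819, -0.574, 0.001, 0.0]
wrist_force: [4.4, -3.3, -7.5]
width: 0.254
```

```bash
python3 st.py; python3 look.py d9
```

```text
t 9.25 pos [ 0.5552 -0.1114  0.0818] yaw -70.1 z [ 0.002 -0.002 -1.   ] q [-0.14  0.68  0.46  1.86 -0.45  0.7  -2.22] F [ 4.4 -3.3 -7.5] T [-0.41 -1.15 -0.  ] w 23.921814963038013
side -0.011960907481519007 [344.3 221.3]
side 0 [350.1 221.9]
side 0.011960907481519007 [355.8 222.6]
side origin 302 145 x4
top -0.011960907481519007 [356.6 250.5]
top 0 [358.8 255.9]
top 0.011960907481519007 [361.  261.3]
top origin 311 201 x4
```

View pics/d9.png

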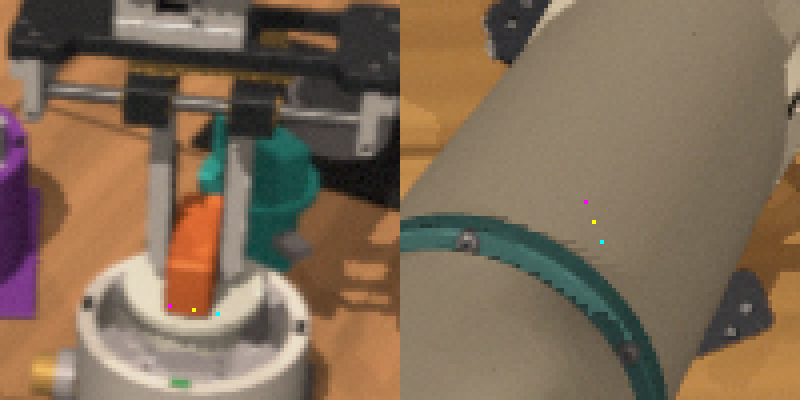

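Force went to −7.5 N while lifting, so the lugs are held in the pockets. I'll ease down 1 mm, open, and rise clear.

Call:
send_rows:
  series: [0,0,0.001,0,0,0,0.0,0,0,0,0,0,0,0.06,0,0,0,0,0,0,0.06,0,0,0,0,0,0,0.06,0,0,0,0,0,0,0.06]

```text
t: 9.85
ee_pos: [0.5536, -0.11, 0.0816]
tcp_rot: [0.819, -0.574, -0.001, 0.0]
wrist_force: [-0.1, 0.3, 0.2]
width: 0.553
```

Call:
send_rows:
  series: [0,0,-0.01,0,0,0,0.06,0,0,-0.03,0,0,0,0.06,0,0,-0.04,0,0,0,0.06,0,0,-0.04,0,0,0,0.06,0,0,-0.02,0,0,0,0.06]

```text
t: 10.35
ee_pos: [0.5555, -0.1112, 0.2259]
tcp_rot: [0.819, -0.574, 0.002, -0.001]
wrist_force: [0.4, 0.5, 0.4]
width: 0.636
```

```bash
python3 st.py
```

```text
t 10.35 pos [ 0.5555 -0.1112  0.2259] yaw -70.11 z [ 0.005 -0.001 -1.   ] q [-0.22  0.51  0.57  1.71 -0.32  1.01 -2.33] F [0.4 0.5 0.4] T [ 0.1  -0.07 -0.04] w 59.76877372363173
```

Call:
send_rows:
  series: [0.045,0,0,0,0,0,0.06,0.045,0,0,0,0,0,0.06,0.045,0,0,0,0,0,0.06,0.045,0,0,0,0,0,0.06,0.04,0,0,0,0,0,0.06]

```text
t: 10.85
ee_pos: [0.6292, -0.3195, 0.2226]
tcp_rot: [0.819, -0.574, 0.0, 0.0]
wrist_force: [1.0, -0.5, -0.3]
width: 0.64
```

```bash
python3 st.py; python3 - <<'E'
from plant import *
from fit import *
S={c:snapshot(c) for c in("side","top")}
p,M=fit(S,[.553,-.11,.038])
for z in(.044,.038): print(z)
ims=[]
for c in S:
    im=S[c]["color"][:,:,::-1].copy();x,y=proj(S[c],[[.55,-.11,.1]])[0].astype(int)
    cv2.imwrite(f"pics/end_{c}.png",im)
    ims.append(cv2.resize(im[y-50:y+50,x-50:x+50],(400,400),interpolation=cv2.INTER_CUBIC))
cv2.imwrite("pics/end.png",cv2.hconcat(ims))
E
```

```text
t 10.85 pos [ 0.6292 -0.3195  0.2226] yaw -70.12 z [ 0.    -0.001 -1.   ] q [ 0.16  0.73  0.53  1.29 -0.37  1.21 -2.08] F [ 1.  -0.5 -0.3] T [ 0.07 -0.04  0.04] w 60.15587759961975
side [344 194  14  29 302]
top [345 243  33  22 409]
fit [ 0.5572 -0.1146  0.0313  1.9944] 114.3 -1.4328491602561786
0.044
0.038
```

View pics/end.png

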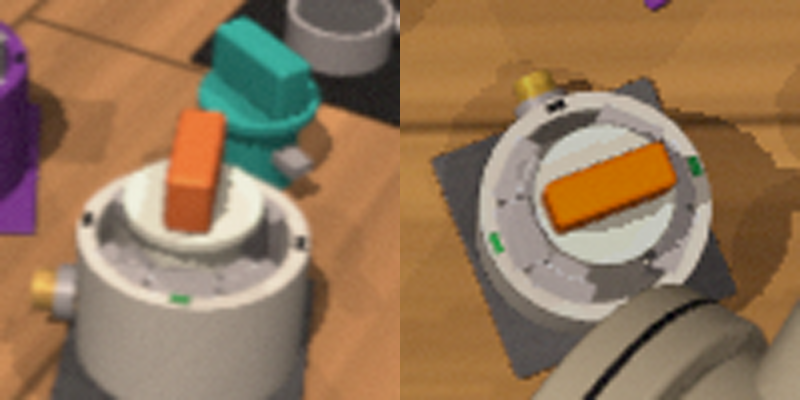

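View pics/end_top.png

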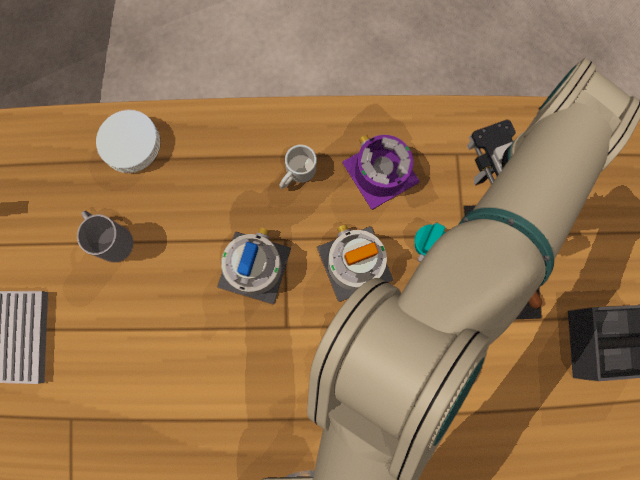

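```bash
python3 - <<'E'
from h import *
from plant import *
def run(tops,sides,a0,S0):
    M={}
    for c,im in(("top",tops),("side",sides)):
        x,y=proj(S0[c],[[.554,-.11,.118]])[0].astype(int)
        h=cv2.cvtColor(im,cv2.COLOR_BGR2HSV)
        m=cv2.inRange(h,(0,150,60),(25,255,255));g=np.zeros_like(m);g[y-26:y+26,x-24:x+24]=255;m&=g
        if c=="top": m&=cv2.inRange(h,(0,215,60),(25,255,255))
        n,l,st,_=cv2.connectedComponentsWithStats(m);k=1+np.argmax(st[1:,4]);M[c]=(l==k).astype(np.uint8)*255;print(c,st[k])
    best=None
    for da in(-.15,0,.15):
      x0=np.array([.554,-.11,.04,a0+da])
      r=minimize(lambda p:-sum(iou(S0[c],M[c],p) for c in M),x0,method="Nelder-Mead",options=dict(initial_simplex=[x0]+[x0+d for d in np.diag([.006,.006,.006,.15])],maxiter=600))
      if best is None or r.fun<best.fun:best=r
    print(best.x.round(4),np.degrees(best.x[3]),best.fun,[iou(S0[c],M[c],best.x) for c in M])
S={c:snapshot(c) for c in("side","top")}
run(cv2.imread("pics/top0.png"),cv2.imread("pics/side0.png"),.36,S)
run(cv2.imread("pics/end_top.png"),cv2.imread("pics/end_side.png"),1.92,S)
import sys
a=cv2.imread("pics/end_top.png");b=cv2.imread("pics/top0.png");d=cv2.absdiff(a,b).max(2)
for n,(x,y,w,h) in dict(blue=(220,228,70,75),cup=(275,140,45,52)).items(): print(n,"changed px",(d[y:y+h,x:x+w]>60).sum())
print(get_state()["t"])
E
```

```text
top [349 238  22  33 401]
side [334 196  34  22 619]
[ 0.5557 -0.1107  0.0424  0.3827] 21.92459519392466 -1.5374097255035242 [np.float64(0.7140781707291397), np.float64(0.8233315547743845)]
top [345 243  33  22 391]
side [343 192  15  32 367]
[ 0.5566 -0.1125  0.0374  1.9937] 114.22826830482713 -1.5161223230971528 [np.float64(0.7282662001624957), np.float64(0.787856122934657)]
blue changed px 0
cup changed px 0
11.05
```

```bash
python3 -c "
from plant import *
print(sign_off())"
```

```text
the job is handed in; nothing more can be done
None
```

I locked the orange-handled filter in its mount and handed the job in at about 11 s of the 38 s allowed. I gripped the handle, pressed about 14 mm (8 N), turned it 91° clockwise, let it rise, released it and moved the arm clear. The hand-in gives no verdict.

**Checks that passed**
- **Locked:** before I let go, a small lift was resisted with 7.5 N, so the lugs were held.
- **Height:** the gripper let go about 6 mm below where it first gripped, which is the 38 mm locked height. The image fit gave 37.4 mm.
- **Angle:** in the top view the handle is in line with the green marks to within about 1°.
- **Left alone:** no pixels changed around the blue filter or the cup in the top view, and the arm was clear of everything.

**Checks that disagreed**
- **Fingertip height:** in the images the fingertips sat about 25–30 mm higher than the reported TCP. I went down by picture and force instead, and the jaws closed at 24 mm, the handle's width.
- **Fitted angle:** the handle fit gave 114° against about 110° for the mount's y axis. The overlap was only about 0.75, and 4° is still within the 15° allowed.
- **Position:** the same fit put the filter about 6 mm off the mount's axis, within the 12 mm allowed.

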